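# Rock-test three bath cover slats with a straightedge and find the crowned one

## Task

One of the three white cover slats on the mat has warped in the heat of the thermostat bath, so that its upper face is crowned; find it with the aluminium straightedge from the wooden rest. Lay it lengthwise on the middle of a slat, let go, press down its left end (as seen from the robot) and then its right end, gently but until it bears firmly, holding each a moment, and go on to the next slat if it does not rock. Once you have rocked it both ways on the crowned slat, leave it lying there along the middle of that slat to mark it, with the slats and all else where they were.

Things in the scene. Friction and masses are not known exactly. Their poses are not given: they have to be found in the camera images.
- edge_mid (a point): Centre of the straightedge: a rigid aluminium I-section bar 24 mm wide (x), 240 mm long (y), 18 mm high (z), about 0.3 kg; either way round is the same. Level on the crowned slat's middle, it tips at about 1 N on an end: that end drops some 2 to 6 mm, the other rises more, then it bears firmly. On a flat slat nothing drops. Press at 6 to 15 N and hold a moment; over 35 N on a slat spoils the check.
- edge_a (a point): Middle of one end face of the straightedge (120 mm from its centre along its y), 9 mm below its upper face.
- edge_b (a point): Middle of the other end face of the straightedge (120 mm from its centre against its y).
- straightedge: The straightedge as a body; origin at the middle of its underside (9 mm below its centre).
- slat_1_mid (a point): Centre, 10 mm above the bench, of a bath cover slat: white plastic bar 50 mm wide (x), 240 mm long (y, roughly to the robot's left), 12 mm thick, about 0.17 kg; the last 12 mm at each end are a tongue 6 mm thick, flush with the upper face. It lies loose on a fixed grey mat 270 x 280 mm, 4 mm thick, beside the two others, about 95 mm from slat to slat.
- slat_2_mid (a point): The same for another slat, alike in looks and size; the slats change places. Two of the three are flat, with the top 16 mm above the bench, 6 mm above this point.
- slat_3_mid (a point): The same for another slat. One of the three, not told which, has a crowned upper face: its middle 60 mm is level, 7 mm above this point, and from there the face falls away straight to both ends, by some 2 to 6 mm, not alike on the two sides (the point is 10 mm above the bench in all slats).
- slat_1: The slat with slat_1_mid, as a body; origin on the mat under its middle, 6 mm below slat_1_mid.
- slat_2: The slat with slat_2_mid, as a body; origin on the mat under its middle, 6 mm below slat_2_mid.
- slat_3: The slat with slat_3_mid, as a body; origin on the mat under its middle, 6 mm below slat_3_mid.
- rest_seat (a point): Where the straightedge's centre lies in its rest, 39 mm above the bench; it starts within 10 mm of there, its y along the rest's y. The rest, left or right of the mat, is a fixed wooden stand 70 mm (x) by 190 mm (y) with two saddles, 22 mm long, 75 mm either side of its middle: floors 30 mm high, cheeks to 40 mm, 38 mm apart. Between the saddles is room for fingers beside the bar (base plate 8 mm high).
- sieve_mid (a point): Bystander: steel sieve ring, 96 mm across, 26 mm high, lying in a fixed shallow steel tray 130 x 200 mm, 22 mm high; its centre.
- rotor_mid (a point): Bystander: dark steel mill rotor, disc 72 mm across with a hub, 32 mm high; its centre.
- driver_grip (a point): Bystander: screwdriver with a black handle, 160 mm long, lying on the bench; its handle.
- spatula_grip (a point): Bystander: slim steel laboratory spatula, 175 mm long, 12 mm wide, lying on the bench; its middle.
- dish_mid (a point): Bystander: white weighing dish, 76 mm across, 20 mm high; its centre.
- bottle_mid (a point): Bystander: amber jar with a black cap, 52 mm across, 95 mm high; its centre.
- beaker_mid (a point): Bystander: glass beaker, 68 mm across, 85 mm high; its centre.
Things that resemble listed ones, but are neither listed nor needed, are in the scene too. There is more than one size of the straightedge; the job needs the larger.

How it is judged:
On the way, in this order (a step that is already met when the one before it is completed fails the run):
1. the straightedge lies on the crowned slat, centred within 15 mm across, 30 mm along; fingers within 55 mm of its left end (+y) press it fully over, 7 to 25 N on the slat, for 0.2 s (((y of edge_a in the frame of slat_1_mid above 0.09 m and z of edge_a in the frame of slat_1_mid below 0.0147 m and z of edge_b in the frame of slat_1_mid above 0.019 m and x of edge_mid in the frame of slat_1_mid between -0.015 and 0.015 m and y of edge_mid in the frame of slat_1_mid between -0.03 and 0.03 m and horizontal distance between the grasp point and edge_a below 0.055 m and contact force between straightedge and slat_1 between 7 and 25 N and contact force between the fingers and straightedge above 2 N) or (y of edge_b in the frame of slat_1_mid above 0.09 m and z of edge_b in the frame of slat_1_mid below 0.0147 m and z of edge_a in the frame of slat_1_mid above 0.019 m and x of edge_mid in the frame of slat_1_mid between -0.015 and 0.015 m and y of edge_mid in the frame of slat_1_mid between -0.03 and 0.03 m and horizontal distance between the grasp point and edge_b below 0.055 m and contact force between straightedge and slat_1 between 7 and 25 N and contact force between the fingers and straightedge above 2 N) or (y of edge_a in the frame of slat_2_mid above 0.09 m and z of edge_a in the frame of slat_2_mid below 0.0147 m and z of edge_b in the frame of slat_2_mid above 0.019 m and x of edge_mid in the frame of slat_2_mid between -0.015 and 0.015 m and y of edge_mid in the frame of slat_2_mid between -0.03 and 0.03 m and horizontal distance between the grasp point and edge_a below 0.055 m and contact force between straightedge and slat_2 between 7 and 25 N and contact force between the fingers and straightedge above 2 N) or (y of edge_b in the frame of slat_2_mid above 0.09 m and z of edge_b in the frame of slat_2_mid below 0.0147 m and z of edge_a in the frame of slat_2_mid above 0.019 m and x of edge_mid in the frame of slat_2_mid between -0.015 and 0.015 m and y of edge_mid in the frame of slat_2_mid between -0.03 and 0.03 m and horizontal distance between the grasp point and edge_b below 0.055 m and contact force between straightedge and slat_2 between 7 and 25 N and contact force between the fingers and straightedge above 2 N) or (y of edge_a in the frame of slat_3_mid above 0.09 m and z of edge_a in the frame of slat_3_mid below 0.0147 m and z of edge_b in the frame of slat_3_mid above 0.019 m and x of edge_mid in the frame of slat_3_mid between -0.015 and 0.015 m and y of edge_mid in the frame of slat_3_mid between -0.03 and 0.03 m and horizontal distance between the grasp point and edge_a below 0.055 m and contact force between straightedge and slat_3 between 7 and 25 N and contact force between the fingers and straightedge above 2 N) or (y of edge_b in the frame of slat_3_mid above 0.09 m and z of edge_b in the frame of slat_3_mid below 0.0147 m and z of edge_a in the frame of slat_3_mid above 0.019 m and x of edge_mid in the frame of slat_3_mid between -0.015 and 0.015 m and y of edge_mid in the frame of slat_3_mid between -0.03 and 0.03 m and horizontal distance between the grasp point and edge_b below 0.055 m and contact force between straightedge and slat_3 between 7 and 25 N and contact force between the fingers and straightedge above 2 N))), for 0.2 s.
2. then, in the same way, its right end (-y) is pressed down so that it rocks fully over to the right, held 0.2 s (((y of edge_a in the frame of slat_1_mid below -0.09 m and z of edge_a in the frame of slat_1_mid below 0.0135 m and z of edge_b in the frame of slat_1_mid above 0.0215 m and x of edge_mid in the frame of slat_1_mid between -0.015 and 0.015 m and y of edge_mid in the frame of slat_1_mid between -0.03 and 0.03 m and horizontal distance between the grasp point and edge_a below 0.055 m and contact force between straightedge and slat_1 between 7 and 25 N and contact force between the fingers and straightedge above 2 N) or (y of edge_b in the frame of slat_1_mid below -0.09 m and z of edge_b in the frame of slat_1_mid below 0.0135 m and z of edge_a in the frame of slat_1_mid above 0.0215 m and x of edge_mid in the frame of slat_1_mid between -0.015 and 0.015 m and y of edge_mid in the frame of slat_1_mid between -0.03 and 0.03 m and horizontal distance between the grasp point and edge_b below 0.055 m and contact force between straightedge and slat_1 between 7 and 25 N and contact force between the fingers and straightedge above 2 N) or (y of edge_a in the frame of slat_2_mid below -0.09 m and z of edge_a in the frame of slat_2_mid below 0.0135 m and z of edge_b in the frame of slat_2_mid above 0.0215 m and x of edge_mid in the frame of slat_2_mid between -0.015 and 0.015 m and y of edge_mid in the frame of slat_2_mid between -0.03 and 0.03 m and horizontal distance between the grasp point and edge_a below 0.055 m and contact force between straightedge and slat_2 between 7 and 25 N and contact force between the fingers and straightedge above 2 N) or (y of edge_b in the frame of slat_2_mid below -0.09 m and z of edge_b in the frame of slat_2_mid below 0.0135 m and z of edge_a in the frame of slat_2_mid above 0.0215 m and x of edge_mid in the frame of slat_2_mid between -0.015 and 0.015 m and y of edge_mid in the frame of slat_2_mid between -0.03 and 0.03 m and horizontal distance between the grasp point and edge_b below 0.055 m and contact force between straightedge and slat_2 between 7 and 25 N and contact force between the fingers and straightedge above 2 N) or (y of edge_a in the frame of slat_3_mid below -0.09 m and z of edge_a in the frame of slat_3_mid below 0.0135 m and z of edge_b in the frame of slat_3_mid above 0.0215 m and x of edge_mid in the frame of slat_3_mid between -0.015 and 0.015 m and y of edge_mid in the frame of slat_3_mid between -0.03 and 0.03 m and horizontal distance between the grasp point and edge_a below 0.055 m and contact force between straightedge and slat_3 between 7 and 25 N and contact force between the fingers and straightedge above 2 N) or (y of edge_b in the frame of slat_3_mid below -0.09 m and z of edge_b in the frame of slat_3_mid below 0.0135 m and z of edge_a in the frame of slat_3_mid above 0.0215 m and x of edge_mid in the frame of slat_3_mid between -0.015 and 0.015 m and y of edge_mid in the frame of slat_3_mid between -0.03 and 0.03 m and horizontal distance between the grasp point and edge_b below 0.055 m and contact force between straightedge and slat_3 between 7 and 25 N and contact force between the fingers and straightedge above 2 N))), for 0.2 s.
At the end, for the whole second after the job is handed in: the straightedge lies released and at rest on the crowned slat, along it within 0.12 rad and centred on it within 15 mm across and 30 mm along (on the crowned slat its centre stands about 16 mm above the slat's given centre, over 15.6 mm; on a flat one 15 mm) (((x of edge_mid in the frame of slat_1_mid between -0.015 and 0.015 m and y of edge_mid in the frame of slat_1_mid between -0.03 and 0.03 m and z of edge_mid in the frame of slat_1_mid between 0.0156 and 0.0195 m and angle between the y axis of edge_mid and the y axis of slat_1_mid, either way round below 0.12 rad) or (x of edge_mid in the frame of slat_2_mid between -0.015 and 0.015 m and y of edge_mid in the frame of slat_2_mid between -0.03 and 0.03 m and z of edge_mid in the frame of slat_2_mid between 0.0156 and 0.0195 m and angle between the y axis of edge_mid and the y axis of slat_2_mid, either way round below 0.12 rad) or (x of edge_mid in the frame of slat_3_mid between -0.015 and 0.015 m and y of edge_mid in the frame of slat_3_mid between -0.03 and 0.03 m and z of edge_mid in the frame of slat_3_mid between 0.0156 and 0.0195 m and angle between the y axis of edge_mid and the y axis of slat_3_mid, either way round below 0.12 rad)) and linear speed of straightedge below 0.02 m/s); the robot touches nothing.
It fails at once if an end of the straightedge is pressed so that it bears on a slat with more than 35 N ((contact force between straightedge and slat_1 above 35 N and horizontal distance between the grasp point and edge_mid above 0.05 m) or (contact force between straightedge and slat_2 above 35 N and horizontal distance between the grasp point and edge_mid above 0.05 m) or (contact force between straightedge and slat_3 above 35 N and horizontal distance between the grasp point and edge_mid above 0.05 m)).
It fails at once if the straightedge is dropped, slammed or jammed on a slat with more than 120 N (contact force between straightedge and slat_1 above 120 N or contact force between straightedge and slat_2 above 120 N or contact force between straightedge and slat_3 above 120 N).
It fails at once if a slat is moved by more than 25 mm (distance of any of slat_1_mid, slat_2_mid, slat_3_mid from where it was at the start of the episode above 0.025 m).
It fails at once if a bystander (sieve ring, rotor, screwdriver, spatula, dish, bottle, beaker) is moved by more than 30 mm (distance of any of sieve_mid, rotor_mid, driver_grip, spatula_grip, dish_mid, bottle_mid, beaker_mid from where it was at the start of the episode above 0.03 m).
It also fails if it takes over 72 s, if anything falls off the work surface, if the arm or the gripper's body presses on something with over 40 N, if the wrist force passes 120 N, or if a joint passes its speed limit or range.

## Robot

A 6-joint arm with a two-finger parallel gripper is mounted at the origin on the work surface. World frame = base frame: x ahead of the robot, y to its left, z up, the work surface at z = 0. Lengths are in m, angles in rad, forces in N, time in s.
With the tool pointing down it reaches from about 0.3 to 0.875 m from the base axis. Payload 6.4 kg.
Tool frame: the origin (TCP) lies midway between the tips of the shut fingers; the grasp point (between the pads) lies 19 mm behind it (manip.grip_depth is the distance from the TCP to the grasp point, in m); z points along the fingers, y is the direction in which the jaws open and shut (so a half turn about z gives the same grasp; the last joint's range is limited). The gripper opens to 85 mm and grips with 20 to 120 N. Pads are 22 mm wide; open, the fingers measure 114 mm over their backs; the gripper's body (76 mm by 85 mm) begins 54 mm behind the grasp point. The pads swing forward as they close: fully open they stand 13 mm farther back than shut.
Start: joints at [1.048, 0.181, 1.607, -0, 1.354, -0.206], TCP at [0.179, 0.546, 0.231] pointing down, gripper open.
Joint ranges: [-2.99, 2.99], [-0.89, 2.07], [0.3, 2.58], [-1.14, 4.28], [0, 2.63], [-3.12, 3.12]. Speed limits (rad/s): [2.57, 2.57, 3.01, 3.14, 3.14, 3.14].

## Interface

Orientations are given as [roll, pitch, yaw] about the fixed x, y, z axes, in that order (R = Rz(yaw) Ry(pitch) Rx(roll)).
In Python, from bench import manip gives the robot as it stands. The module is installed in compiled form; this text tells all that it offers.
- The arm moves only by the shell command python3 -m pendant 'ROWS' [FORCE]. ROWS is a JSON object of lists of equal length, an entry for each row: "slide": the shift along the tool's x, y, z in mm, a list of three; "twist": the turn, a rotation vector about the tool's x, y, z in degrees, a list of three; "fingers": the closure, from -1 (fully open) to 1 (shut). In form: {"slide": [[tx, ty, tz], ...], "twist": [[wx, wy, wz], ...], "fingers": [fingers, ...]}. A call has exactly 8 rows; each row shifts and turns the commanded pose from where the row before left it, along the tool's axes as they then stand; what a row does not reach is not made up. A row lasts 1/10 s, in which the tool goes at most 50 mm and 8.59 degrees, less where a joint would pass 70% of its speed; a pose out of reach is approached as far as the arm can. A call with a gripper value outside its range is refused whole. The fingers move at their own pace and stop on an object; FORCE is the grip in N (left out, the last holds). Time passes only in rows, so rows that do not move let the fingers close, or fill a call up. It gives the time, the measured TCP pose, the force and the opening at its end, in the units of the state.
- manip.get_state(): the state, without advancing time (a new reading comes with each control period).
- manip.grab_frame(name): name is "scene" or "side" or "wrist"; returns a dict with "image" (384x512x3 uint8, blue, green, red), "z_map" (384x512 float32, m along the optical axis (not along the pixel's ray), 0 where there is no reading), "K" (3x3 intrinsics, pixels), "T" (4x4, takes a point from camera to world coordinates). Camera axes: x right, y down, z forward; pixel columns grow to the right and rows downward; lengths in m; the calibration is good to about 2 mm. The wrist camera is an equidistant fisheye: a pixel r from the principal point sees the ray r / f radians off the axis. A picture is of the moment at which its call begins.
- manip.job_done(): hands the job in, once; it reports no verdict.
The state is a dict: "time_s": time; "joints": joint angles; "joint_vel": joint speeds; "joint_efforts": joint torques, N m; "ee_pos": TCP position; "orientation": TCP orientation; "ft_force": force on the tool from outside, world axes, zero at the start; "moment": the same for the moment, N m; "grip_width": finger opening in m.
Only numpy, scipy, OpenCV 4.12 (cv2) and the standard library are available. Lean on these libraries where they do the work, as an engineer would, in place of code of your own. Each camera call takes 0.05 s, during which the arm holds its last target. There are 200 camera calls.

## Working session

There is one attempt and no reset: what is moved stays moved. The work goes in short steps, Python scripts to look and compute and a shell command to move; the robot and the scene stay as the last step left them, time stands still between calls to the robot, and variables do not carry over. Pictures are saved under pics/ and viewed, about 8 in all and at most 12, crops included, and the job is handed in when it is done.

```bash
mkdir -p pics; cat > h.py <<'E'
import numpy as np, cv2
from bench import manip
def cloud(f):
    z=f["z_map"];K=f["K"];T=f["T"];v,u=np.mgrid[:z.shape[0],:z.shape[1]]
    P=np.stack([(u-K[0,2])/K[0,0]*z,(v-K[1,2])/K[1,1]*z,z],-1)
    W=P@T[:3,:3].T+T[:3,3]; W[z<=0]=np.nan; return W
E
python3 - <<'E'
from h import *
s=manip.get_state(); print({k:np.round(v,3).tolist() for k,v in s.items()}, manip.grip_depth)
for n in("scene","side"):
    f=manip.grab_frame(n); np.savez(n+".npz",**f); cv2.imwrite(f"pics/{n}0.png",f["image"])
    print(n,f["K"].round(1).tolist(),f["T"].round(3).tolist())
E
```

```text
{'time_s': 0.0, 'joints': [1.048, 0.182, 1.608, 0.0, 1.354, -0.206], 'joint_vel': [0.0, 0.001, 0.001, 0.001, -0.001, -0.0], 'joint_efforts': [0.001, -44.486, -35.134, -0.0, 0.009, 0.0], 'ee_pos': [0.179, 0.546, 0.23], 'orientation': [-3.14, -0.0, 2.825], 'ft_force': [-0.127, 0.675, -0.365], 'moment': [-0.025, 0.016, 0.026], 'grip_width': 0.085} 0.0187
scene [[432.0, 0.0, 256.1], [0.0, 432.0, 191.4], [0.0, 0.0, 1.0]] [[-0.367, 0.767, -0.527, 1.265], [0.93, 0.299, -0.213, 0.275], [-0.006, -0.568, -0.823, 1.16], [0.0, 0.0, 0.0, 1.0]]
side [[451.5, 0.0, 257.2], [0.0, 451.5, 194.7], [0.0, 0.0, 1.0]] [[0.795, -0.452, 0.406, -0.09], [-0.607, -0.569, 0.555, -0.881], [-0.02, -0.687, -0.726, 1.202], [0.0, 0.0, 0.0, 1.0]]
```

View pics/scene0.png

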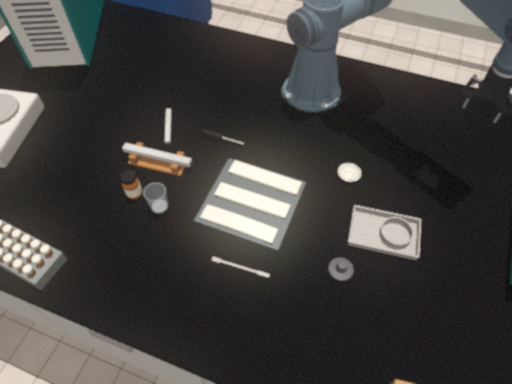

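View pics/side0.png

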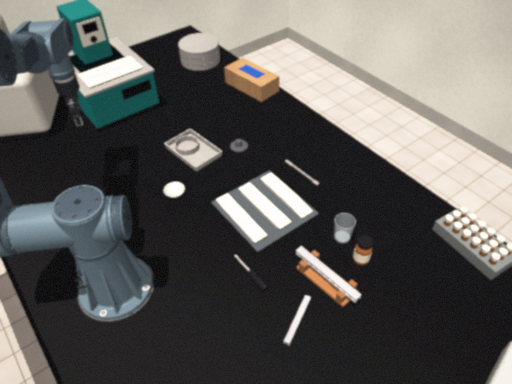

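The scene view shows three slats on the mat around (253,200), with the rest and bar at (157,157) on the robot's right. The beaker (156,197) and jar (131,185) stand just beyond the rest, and the smaller decoy bar lies at (168,125). The side view agrees. Next I measure positions.

```bash
python3 - <<'E'
from h import *
for n in("scene","side"):
    f=dict(np.load(n+".npz")); im=f["image"]; W=cloud(f); K,T=f["K"],f["T"]
    g=im.min(2); m=((g>(150))&(np.nan_to_num(W[...,2],nan=1)<.12)).astype(np.uint8)
    nc,l,st,c=cv2.connectedComponentsWithStats(m)
    print(n)
    for i in range(1,nc):
        if st[i,4]<60: continue
        v,u=np.nonzero(l==i); p=W[v,u]; z=np.nanmedian(p[:,2])
        if abs(p[:,0].mean())>1.2: continue
        h=.048 if z>.03 else .016
        d=np.stack([(u-K[0,2])/K[0,0],(v-K[1,2])/K[1,1],np.ones(len(u))],-1)@T[:3,:3].T
        q=T[:3,3]+d*((h-T[2,3])/d[:,2])[:,None]
        r=cv2.minAreaRect(q[:,:2].astype(np.float32)); b=cv2.boxPoints(r)
        print(c[i].round(),st[i,4],"z",np.round(np.nanpercentile(p[:,2],[5,50,95]),3),"ctr",np.round(r[0],3),np.round(r[1],3),round(r[2],1),"std z",np.nanstd(p[:,2]).round(4))
    # anything standing: print other objects blobs (height>0.012)
    m=((W[...,2]>.012)&(W[...,2]<.15)&(W[...,0]>.2)&(W[...,0]<.9)&(abs(W[...,1])<.6)).astype(np.uint8)
    nc,l,st,c=cv2.connectedComponentsWithStats(m)
    for i in range(1,nc):
        if st[i,4]>40:
            p=W[l==i]; print("  obj",c[i].round(),np.round(np.nanmin(p,0),3),np.round(np.nanmax(p,0),3))
E
```

```text
scene
[ 4. 32.] 94 z [-0.76  -0.752 -0.737] ctr [ 0.149 -1.346] [0.1   0.037] 40.2 std z 0.007
[ 13. 111.] 1214 z [0.074 0.081 0.094] ctr [ 0.547 -0.929] [0.32  0.131] 40.2 std z 0.0113
[168. 125.] 174 z [-0.001  0.011  0.016] ctr [ 0.375 -0.427] [0.159 0.018] 28.0 std z 0.005
[156. 153.] 491 z [0.034 0.047 0.051] ctr [ 0.529 -0.382] [0.03  0.241] 4.7 std z 0.0096
[265. 177.] 1075 z [0.004 0.015 0.019] ctr [ 0.467 -0.019] [0.249 0.059] 88.4 std z 0.0043
[349. 172.] 338 z [-0.    0.01  0.02] ctr [0.347 0.237] [0.076 0.073] 15.4 std z 0.0062
[253. 199.] 1258 z [0.003 0.015 0.019] ctr [ 0.563 -0.02 ] [0.257 0.062] 89.3 std z 0.0048
[159. 205.] 141 z [0.019 0.046 0.081] ctr [ 0.709 -0.272] [0.044 0.042] 65.2 std z 0.0194
[247. 223.] 1809 z [0.001 0.013 0.019] ctr [ 0.648 -0.022] [0.105 0.265] 1.0 std z 0.0062
[382. 233.] 1950 z [-0.001  0.003  0.027] ctr [0.523 0.394] [0.135 0.206] 6.5 std z 0.0092
[  5. 230.] 95 z [0.044 0.075 0.08 ] ctr [ 0.955 -0.651] [0.057 0.027] 20.7 std z 0.0134
[ 27. 254.] 1218 z [0.042 0.072 0.08 ] ctr [ 0.994 -0.55 ] [0.178 0.107] 84.2 std z 0.0155
[241. 267.] 
[... 1869 characters left out ...]
04. 369.] 495 z [0.073 0.078 0.082] ctr [ 0.69  -0.879] [0.142 0.041] 11.5 std z 0.0026
  obj [191. 146.] [0.448 0.282 0.012] [0.606 0.504 0.035]
  obj [239. 142.] [0.671 0.285 0.013] [0.701 0.313 0.036]
  obj [285. 193.] [ 0.63  -0.149  0.012] [0.686 0.091 0.024]
  obj [174. 188.] [0.311 0.198 0.012] [0.384 0.279 0.026]
  obj [265. 205.] [ 0.536 -0.147  0.012] [0.589 0.098 0.026]
  obj [241. 217.] [ 0.436 -0.14   0.012] [0.492 0.103 0.024]
  obj [344. 226.] [ 0.651 -0.326  0.012] [ 0.724 -0.258  0.09 ]
  obj [363. 249.] [ 0.643 -0.422  0.012] [ 0.694 -0.371  0.099]
  obj [328. 275.] [ 0.484 -0.503  0.013] [ 0.571 -0.263  0.056]
  obj [257. 279.] [ 0.342 -0.301  0.012] [ 0.369 -0.192  0.029]
```

```bash
cat >> h.py <<'E'
def plan(p,yaw,n):
    """per-row moves, along tool axes from the measured pose: translate only, then turn"""
    s=manip.get_state(); e=np.array(s["ee_pos"]); a=s["orientation"][2]
    d=(np.array(p)-e)*1000; c,si=np.cos(a),np.sin(a)
    t=np.array([c*d[0]+si*d[1], si*d[0]-c*d[1], -d[2]])
    w=-np.degrees(yaw)+np.degrees(a)
    print("from",e.round(4),"yaw",round(np.degrees(a),2),"total slide",t.round(1),"per row",(t/n).round(2),"twist z total",round((w+180)%360-180,2))
E
python3 - <<'E'
from h import *
for n in("scene","side"):
    W=cloud(dict(np.load(n+".npz")))
    for x0,y0 in((.465,-.019),(.562,-.022),(.657,-.028)):
        m=(abs(W[...,0]-x0-.0)<.018)&(abs(W[...,1]-y0)<.115)
        p=W[m]; b=np.digitize(p[:,1]-y0,np.linspace(-.115,.115,8))
        print(n,x0,[round(1000*np.nanmean(p[b==i,2]),1) for i in range(1,8)],len(p))
plan([.525,-.382,.23],np.radians(94.8),8)
E
```

```text
scene 0.465 [np.float64(15.3), np.float64(15.8), np.float64(15.4), np.float64(15.0), np.float64(15.2), np.float64(15.6), np.float64(15.3)] 608
scene 0.562 [np.float64(15.6), np.float64(15.3), np.float64(15.6), np.float64(15.6), np.float64(15.6), np.float64(15.5), np.float64(15.9)] 680
scene 0.657 [np.float64(12.7), np.float64(14.8), np.float64(17.0), np.float64(16.8), np.float64(16.4), np.float64(15.6), np.float64(15.0)] 753
side 0.465 [np.float64(14.7), np.float64(15.4), np.float64(15.8), np.float64(15.1), np.float64(15.3), np.float64(15.3), np.float64(15.3)] 527
side 0.562 [np.float64(15.1), np.float64(15.6), np.float64(15.0), np.float64(15.0), np.float64(15.1), np.float64(16.0), np.float64(15.5)] 487
side 0.657 [np.float64(12.4), np.float64(15.0), np.float64(16.6), np.float64(16.5), np.float64(16.3), np.float64(15.6), np.float64(14.3)] 458
from [0.1789 0.546  0.2305] yaw 161.85 total slide [-6.18e+02 -7.74e+02  5.00e-01] per row [-7.725e+01 -9.675e+01  6.000e-02] twist z total 67.05
```

Averaged depth in both views suggests the far slat (x≈0.657) is the crowned one, at about 16.7 mm in the middle falling to about 12.5 mm (right) and 14.5 mm (left). I'll test that one first. Going above the rest.

```bash
python3 -m pendant '{"slide":[[-15,-19,0],[-28,-35,0],[-28,-35,0],[-28,-35,0],[-28,-35,0],[-28,-35,0],[-28,-35,0],[-28,-35,0]],"twist":[[0,0,0],[0,0,0],[0,0,0],[0,0,0],[0,0,0],[0,0,0],[0,0,0],[0,0,0]],"fingers":[-1,-1,-1,-1,-1,-1,-1,-1]}' 60
python3 -m pendant '{"slide":[[-28,-35,0],[-28,-35,0],[-28,-35,0],[-28,-35,0],[-28,-35,0],[-28,-35,0],[-28,-35,0],[-28,-35,0]],"twist":[[0,0,0],[0,0,0],[0,0,0],[0,0,0],[0,0,0],[0,0,0],[0,0,0],[0,0,0]],"fingers":[-1,-1,-1,-1,-1,-1,-1,-1]}'
python3 -m pendant '{"slide":[[-28,-35,0],[-28,-35,0],[-28,-35,0],[-28,-35,0],[-28,-35,0],[-28,-35,0],[-15,-20,0],[0,0,0]],"twist":[[0,0,0],[0,0,0],[0,0,0],[0,0,0],[0,0,0],[0,0,0],[0,0,0],[0,0,0]],"fingers":[-1,-1,-1,-1,-1,-1,-1,-1]}'
python3 -m pendant '{"slide":[[0,0,5],[0,0,10],[0,0,10],[0,0,15],[0,0,10],[0,0,10],[0,0,10],[0,0,5]],"twist":[[0,0,8.4],[0,0,8.4],[0,0,8.4],[0,0,8.4],[0,0,8.4],[0,0,8.4],[0,0,8.4],[0,0,8.3]],"fingers":[-1,-1,-1,-1,-1,-1,-1,-1]}'
python3 - <<'E'
from h import *
f=manip.grab_frame("wrist"); np.savez("w1.npz",**f); cv2.imwrite("pics/w1.png",f["image"]); print(f["K"],f["T"].round(3))
plan([.525,-.382,.033],np.radians(94.8),8)
E
```

```text
time_s: 0.9
ee_pos: [0.2973, 0.2282, 0.2311]
orientation: [3.142, 0.0, 2.825]
ft_force: [1.1, 0.5, 0.0]
grip_width: 0.0855
time_s: 1.7
ee_pos: [0.4231, -0.108, 0.2311]
orientation: [3.141, -0.0, 2.824]
ft_force: [-0.4, 0.7, 0.0]
grip_width: 0.0855
time_s: 2.5
ee_pos: [0.525, -0.3846, 0.2299]
orientation: [-3.141, -0.001, 2.822]
ft_force: [0.2, 1.2, 0.1]
grip_width: 0.0851
time_s: 3.3
ee_pos: [0.5245, -0.3797, 0.1548]
orientation: [-3.14, -0.002, 1.648]
ft_force: [-0.1, 1.3, 0.4]
grip_width: 0.0856
[[297.31863964   0.         257.55117644]
 [  0.         297.31863964 190.85879443]
 [  0.           0.           1.        ]] [[ 0.997  0.075  0.021  0.52 ]
 [ 0.078 -0.959 -0.274 -0.31 ]
 [-0.001  0.275 -0.962  0.298]
 [ 0.     0.     0.     1.   ]]
from [ 0.5243 -0.3796  0.1542] yaw 94.03 total slide [ -2.5   0.5 121.2] per row [-0.31  0.07 15.15] twist z total -0.77
```

View pics/w1.png

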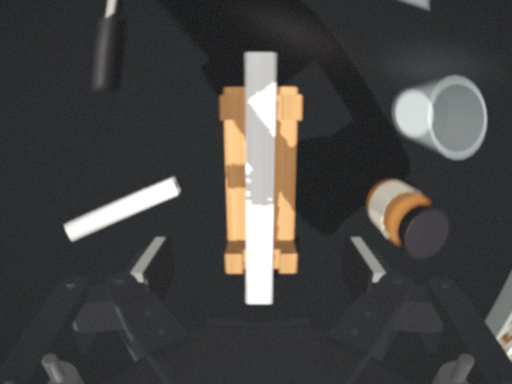

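The bar runs from (261,52) at its left end to (259,304) at its right, and it lies in the saddles between the fingers.

```bash
cat >> h.py <<'E'
def wray(f,uv,h):
    K,T=f["K"],f["T"]; x=(np.array(uv,float)-K[:2,2])/K[0,0]; r=np.linalg.norm(x,axis=1,keepdims=True)
    d=np.hstack([x/np.maximum(r,1e-9)*np.sin(r),np.cos(r)])@T[:3,:3].T
    return T[:3,3]+d*((h-T[2,3])/d[:,2])[:,None]
E
python3 - <<'E'
from h import *
f=dict(np.load("w1.npz"))
q=wray(f,[(245,53),(276,52),(246,304),(273,304),(261,52),(259,304)],.048); print(q.round(4)); print((q[:4].mean(0)).round(4), np.degrees(np.arctan2(q[4]-q[5],1)[0:2]), np.degrees(np.arctan2(-(q[4,0]-q[5,0]),q[4,1]-q[5,1])))
E
```

```text
[[ 0.5055 -0.264   0.048 ]
 [ 0.5309 -0.2611  0.048 ]
 [ 0.5226 -0.5036  0.048 ]
 [ 0.5505 -0.5014  0.048 ]
 [ 0.5186 -0.2622  0.048 ]
 [ 0.5361 -0.5025  0.048 ]]
[ 0.5274 -0.3825  0.048 ] [-1.00139972 13.51056455] 4.160839038695423
```

```bash
python3 -m pendant '{"slide":[[-1,1,8],[-1,1,15],[-1,0.5,20],[0,0,22],[0,0,20],[0,0,18],[0,0,12],[0,0,5]],"twist":[[0,0,0],[0,0,0],[0,0,0],[0,0,0],[0,0,0],[0,0,0],[0,0,0],[0,0,0]],"fingers":[-1,-1,-1,-1,-1,-1,-1,-1]}'
python3 -m pendant '{"slide":[[0,0,0],[0,0,0],[0,0,0],[0,0,0],[0,0,0],[0,0,0],[0,0,0],[0,0,0]],"twist":[[0,0,0],[0,0,0],[0,0,0],[0,0,0],[0,0,0],[0,0,0],[0,0,0],[0,0,0]],"fingers":[0.5,1,1,1,1,1,1,1]}' 60
python3 -m pendant '{"slide":[[0,0,-3],[0,0,-6],[0,0,-10],[0,0,-12],[0,0,-12],[0,0,-10],[0,0,-6],[0,0,-1]],"twist":[[0,0,0],[0,0,0],[0,0,0],[0,0,0],[0,0,0],[0,0,0],[0,0,0],[0,0,0]],"fingers":[1,1,1,1,1,1,1,1]}'
python3 - <<'E'
from h import *
f=manip.grab_frame("wrist"); np.savez("w2.npz",**f); cv2.imwrite("pics/w2.png",f["image"])
plan([.657,-.03,.1],np.radians(88.5),8)
E
```

```text
time_s: 4.15
ee_pos: [0.5273, -0.3836, 0.0343]
orientation: [-3.14, -0.002, 1.654]
ft_force: [0.3, 0.5, 0.5]
grip_width: 0.0856
time_s: 4.95
ee_pos: [0.5285, -0.3851, 0.0375]
orientation: [3.14, 0.002, 1.654]
ft_force: [-1.1, 0.9, 6.4]
grip_width: 0.0223
time_s: 5.75
ee_pos: [0.5285, -0.3849, 0.0978]
orientation: [3.14, 0.002, 1.654]
ft_force: [0.5, -1.3, -2.4]
grip_width: 0.0222
from [ 0.5282 -0.3847  0.0971] yaw 94.75 total slide [342.8 157.7  -2.9] per row [42.85 19.71 -0.36] twist z total 6.25
```

View pics/w2.png

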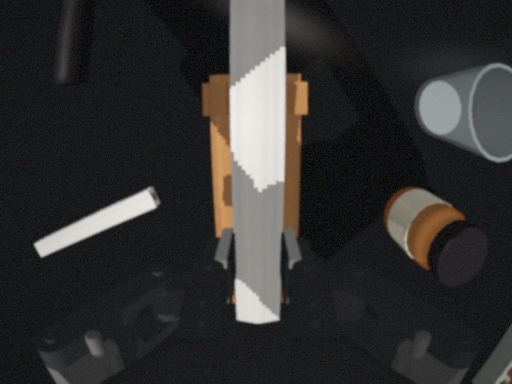

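Bar is gripped centrally and clear of the rest, with its right end at (257,320). I'll move it left first, then out, staying away from the beaker.

```bash
python3 -m pendant '{"slide":[[20,0,-4],[40,0,-4],[46,0,-4],[48,0,-4],[48,0,-2],[46,0,-2],[40,10,0],[30,20,0]],"twist":[[0,0,0],[0,0,0],[0,0,0],[0,0,0],[0,0,0],[0,0,0],[0,0,0],[0,0,0]],"fingers":[1,1,1,1,1,1,1,1]}'
python3 -m pendant '{"slide":[[15,25,0],[10,30,0],[0,30,0],[0,22,0],[0,15,0],[0,6,0],[0,0,0],[0,0,0]],"twist":[[0,0,0],[0,0,0],[0,0,0],[0,0,1],[0,0,2],[0,0,2],[0,0,1],[0,0,0]],"fingers":[1,1,1,1,1,1,1,1]}'
python3 - <<'E'
from h import *
f=manip.grab_frame("wrist"); np.savez("w3.npz",**f); cv2.imwrite("pics/w3.png",f["image"])
plan([.657,-.03,.1],np.radians(88.5),8)
E
```

```text
time_s: 6.6
ee_pos: [0.5298, -0.0623, 0.1156]
orientation: [-3.139, -0.001, 1.654]
ft_force: [1.1, 0.1, -2.9]
grip_width: 0.0222
time_s: 7.4
ee_pos: [0.6563, -0.0299, 0.1154]
orientation: [-3.14, -0.0, 1.549]
ft_force: [-0.3, 0.2, -2.8]
grip_width: 0.0221
from [ 0.6562 -0.03    0.1156] yaw 88.78 total slide [-0.   0.8 15.6] per row [-0.    0.09  1.95] twist z total 0.28
```

View pics/w3.png

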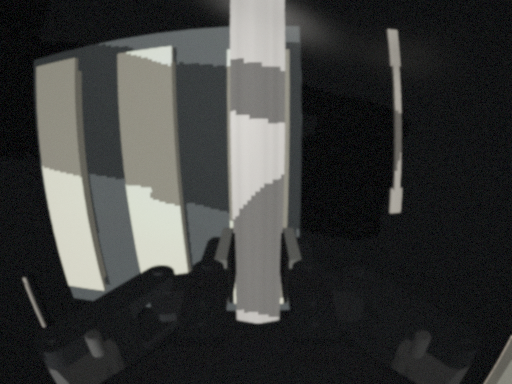

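The far slat shows as thin rims either side of the held bar: left edge about (229,50), right edge about (289,50), lower ends near row 303. I'll zoom in to get the edges.

```bash
python3 - <<'E'
from h import *
im=cv2.imread("pics/w3.png"); a=im[35:95,205:315]; b=im[245:315,205:315]
o=cv2.resize(np.vstack([a,b]),None,fx=4,fy=4,interpolation=cv2.INTER_NEAREST); o=cv2.convertScaleAbs(o,alpha=1.5); cv2.imwrite("pics/w3c.png",o); print(o.shape)
E
```

```text
(520, 440, 3)
```

View pics/w3c.png

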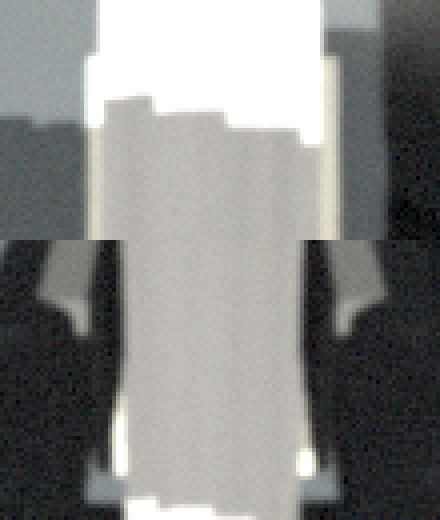

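```bash
python3 - <<'E'
from h import *
f=dict(np.load("w3.npz"))
q=wray(f,[(226.5,49),(290.2,49),(232.5,304),(284,304)],.013); print(q.round(4))
a=(q[0]+q[1])/2;b=(q[2]+q[3])/2; print("ctr",((a+b)/2).round(4),"yaw",np.degrees(np.arctan2(-(a-b)[0],(a-b)[1])))
q=wray(f,[(235.5,320),(280,320),(230.5,10),(284.5,10)],.126); print("bar",q.round(4))
q=wray(f,[(118,55),(155,275),(173,48),(190,272)],.016); print("slat2",q.round(4))
E
```

```text
[[ 0.634   0.0902  0.013 ]
 [ 0.6857  0.0891  0.013 ]
 [ 0.6286 -0.1499  0.013 ]
 [ 0.6812 -0.151   0.013 ]]
ctr [ 0.6574 -0.0304  0.013 ] yaw -1.19188943760248
bar [[ 0.6433 -0.0741  0.126 ]
 [ 0.6687 -0.0746  0.126 ]
 [ 0.6473  0.0858  0.126 ]
 [ 0.6711  0.0853  0.126 ]]
slat2 [[ 0.5392  0.0949  0.016 ]
 [ 0.5528 -0.1143  0.016 ]
 [ 0.5899  0.0942  0.016 ]
 [ 0.5899 -0.1093  0.016 ]]
```

Bar and slat agree: slat centre (0.657, -0.030), yaw -1.2°, bar yaw -1.15°. Lowering.

```bash
python3 -m pendant '{"slide":[[-1,0.5,6],[-1,0.5,14],[0,0,16],[0,0,16],[0,0,14],[0,0,10],[0,0,6],[0,0,2]],"twist":[[0,0,0],[0,0,0],[0,0,0],[0,0,0],[0,0,0],[0,0,0],[0,0,0],[0,0,0]],"fingers":[1,1,1,1,1,1,1,1]}'
python3 -m pendant '{"slide":[[0,0,1],[0,0,1],[0,0,0.5],[0,0,0.5],[0,0,0.5],[0,0,0.5],[0,0,0.5],[0,0,0]],"twist":[[0,0,0],[0,0,0],[0,0,0],[0,0,0],[0,0,0],[0,0,0],[0,0,0],[0,0,0]],"fingers":[1,1,1,1,1,1,1,1]}'
```

```text
time_s: 8.25
ee_pos: [0.6576, -0.032, 0.0313]
orientation: [-3.14, -0.0, 1.549]
ft_force: [-0.1, 0.9, -2.2]
grip_width: 0.0223
time_s: 9.05
ee_pos: [0.658, -0.0321, 0.0277]
orientation: [-3.141, -0.0, 1.549]
ft_force: [-0.1, 0.1, -3.0]
grip_width: 0.022
```

```bash
python3 -m pendant '{"slide":[[0,0,0.5],[0,0,0.5],[0,0,0.5],[0,0,0.5],[0,0,0],[0,0,0],[0,0,0],[0,0,0]],"twist":[[0,0,0],[0,0,0],[0,0,0],[0,0,0],[0,0,0],[0,0,0],[0,0,0],[0,0,0]],"fingers":[1,1,1,1,1,1,1,1]}'
python3 -m pendant '{"slide":[[0,0,0.5],[0,0,0.3],[0,0,0.2],[0,0,0],[0,0,0],[0,0,0],[0,0,0],[0,0,0]],"twist":[[0,0,0],[0,0,0],[0,0,0],[0,0,0],[0,0,0],[0,0,0],[0,0,0],[0,0,0]],"fingers":[1,1,1,1,1,1,1,1]}'
```

```text
time_s: 9.85
ee_pos: [0.6581, -0.0321, 0.0258]
orientation: [3.142, -0.0, 1.549]
ft_force: [0.9, 0.3, -2.6]
grip_width: 0.0222
time_s: 10.65
ee_pos: [0.658, -0.0321, 0.0248]
orientation: [-3.142, 0.0, 1.549]
ft_force: [0.2, -0.7, -2.3]
grip_width: 0.0221
```

```bash
python3 -m pendant '{"slide":[[0,0,0.4],[0,0,0.4],[0,0,0.2],[0,0,0],[0,0,0],[0,0,0],[0,0,0],[0,0,0]],"twist":[[0,0,0],[0,0,0],[0,0,0],[0,0,0],[0,0,0],[0,0,0],[0,0,0],[0,0,0]],"fingers":[1,1,1,1,1,1,1,1]}'
```

```text
time_s: 11.45
ee_pos: [0.6581, -0.0321, 0.0247]
orientation: [-3.142, 0.0, 1.549]
ft_force: [-4.3, 1.7, 5.8]
grip_width: 0.0224
```

```bash
python3 -m pendant '{"slide":[[0,0,-0.4],[0,0,-0.2],[0,0,0],[0,0,0],[0,0,0],[0,0,0],[0,0,0],[0,0,0]],"twist":[[0,0,0],[0,0,0],[0,0,0],[0,0,0],[0,0,0],[0,0,0],[0,0,0],[0,0,0]],"fingers":[1,1,0.3,0,-0.3,-0.5,-0.5,-0.5]}'
python3 -m pendant '{"slide":[[0,0,-4],[0,0,-8],[0,0,-12],[0,0,-12],[0,0,-10],[0,0,-6],[0,0,-3],[0,0,0]],"twist":[[0,0,0],[0,0,0],[0,0,0],[0,0,0],[0,0,0],[0,0,0],[0,0,0],[0,0,0]],"fingers":[-0.5,-0.5,-0.5,-0.5,-0.5,-0.5,0,1]}'
python3 - <<'E'
from h import *
f=manip.grab_frame("wrist"); np.savez("w4.npz",**f); cv2.imwrite("pics/w4.png",f["image"])
E
```

```text
time_s: 12.25
ee_pos: [0.6581, -0.0321, 0.0243]
orientation: [3.142, -0.0, 1.549]
ft_force: [0.8, 0.6, 0.4]
grip_width: 0.0642
time_s: 13.05
ee_pos: [0.6583, -0.0321, 0.08]
orientation: [3.141, 0.0, 1.549]
ft_force: [-0.3, -0.4, 0.2]
grip_width: 0.0356
```

View pics/w4.png

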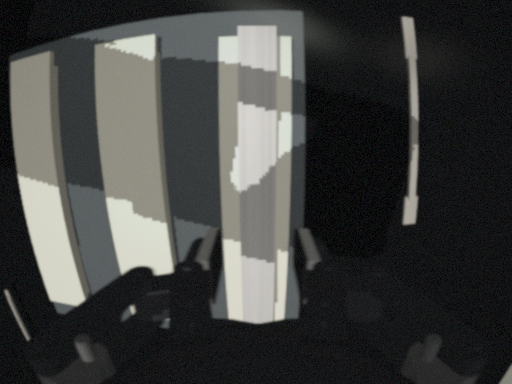

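The bar lies along the slat: its left end spans (238–277, 26) and the slat's left end (219–292, 37).

```bash
python3 - <<'E'
from h import *
f=dict(np.load("w4.npz"))
print(wray(f,[(238,26),(276.5,26),(242,315),(275,315)],.035).round(4)); print(wray(f,[(219,37),(292,37)],.0145).round(4))
plan([.655,.066,.0445],np.radians(88.8),8)
E
```

```text
[[ 0.6493  0.0913  0.035 ]
 [ 0.6732  0.0908  0.035 ]
 [ 0.6445 -0.119   0.035 ]
 [ 0.671  -0.1196  0.035 ]]
[[0.6348 0.0896 0.0145]
 [0.6852 0.0884 0.0145]]
from [ 0.6579 -0.0321  0.0793] yaw 88.75 total slide [98.  -5.1 34.8] per row [12.25 -0.63  4.35] twist z total -0.05
```

Placed within about 2 mm both ways. Now over the left end with the fingers shut, then press.

```bash
python3 -m pendant '{"slide":[[6,0,0],[14,0.5,0],[18,0,0],[20,0,0],[20,0,0],[15,0,0],[8,0,0],[2,0,0]],"twist":[[0,0,0],[0,0,0],[0,0,0],[0,0,0],[0,0,0],[0,0,0],[0,0,0],[0,0,0]],"fingers":[1,1,1,1,1,1,1,1]}'
python3 -m pendant '{"slide":[[0,0,3],[0,0,6],[0,0,8],[0,0,8],[0,0,7],[0,0,5],[0,0,2],[0,0,0]],"twist":[[0,0,0],[0,0,0],[0,0,0],[0,0,0],[0,0,0],[0,0,0],[0,0,0],[0,0,0]],"fingers":[1,1,1,1,1,1,1,1]}'
python3 -m pendant '{"slide":[[0,0,0.5],[0,0,0.5],[0,0,0.5],[0,0,0.5],[0,0,0.5],[0,0,0.5],[0,0,0],[0,0,0]],"twist":[[0,0,0],[0,0,0],[0,0,0],[0,0,0],[0,0,0],[0,0,0],[0,0,0],[0,0,0]],"fingers":[1,1,1,1,1,1,1,1]}'
python3 - <<'E'
from h import *
f=manip.grab_frame("wrist"); np.savez("w5.npz",**f); cv2.imwrite("pics/w5.png",f["image"])
E
```

```text
time_s: 13.9
ee_pos: [0.6606, 0.0725, 0.0793]
orientation: [-3.141, -0.0, 1.551]
ft_force: [-0.1, 0.3, 0.6]
grip_width: 0.0003
time_s: 14.7
ee_pos: [0.6606, 0.0708, 0.0399]
orientation: [-3.141, -0.0, 1.549]
ft_force: [-0.0, 0.7, 0.1]
grip_width: -0.0001
time_s: 15.5
ee_pos: [0.6608, 0.0709, 0.0374]
orientation: [-3.142, -0.0, 1.549]
ft_force: [-0.2, 0.1, -0.2]
grip_width: -0.0
```

View pics/w5.png

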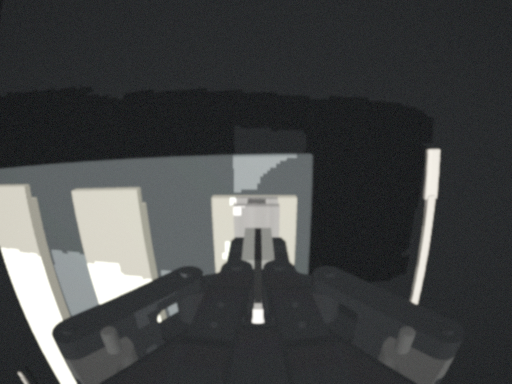

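The shut fingertips at (258,240) stand centred over the bar, whose left end is at (257,205). I'll keep going down in 1 mm calls.

```bash
python3 -m pendant '{"slide":[[0,0,0.5],[0,0,0.5],[0,0,0.5],[0,0,0.5],[0,0,0],[0,0,0],[0,0,0],[0,0,0]],"twist":[[0,0,0],[0,0,0],[0,0,0],[0,0,0],[0,0,0],[0,0,0],[0,0,0],[0,0,0]],"fingers":[1,1,1,1,1,1,1,1]}'
python3 -m pendant '{"slide":[[0,0,0.3],[0,0,0.3],[0,0,0.2],[0,0,0.2],[0,0,0],[0,0,0],[0,0,0],[0,0,0]],"twist":[[0,0,0],[0,0,0],[0,0,0],[0,0,0],[0,0,0],[0,0,0],[0,0,0],[0,0,0]],"fingers":[1,1,1,1,1,1,1,1]}'
```

```text
time_s: 16.35
ee_pos: [0.6608, 0.0709, 0.0354]
orientation: [3.142, -0.0, 1.549]
ft_force: [0.0, -0.2, -1.5]
grip_width: 0.0002
time_s: 17.15
ee_pos: [0.6608, 0.071, 0.0344]
orientation: [3.141, -0.0, 1.549]
ft_force: [0.4, 1.3, 0.6]
grip_width: 0.0
```

```bash
python3 -m pendant '{"slide":[[0,0,0.3],[0,0,0.3],[0,0,0.2],[0,0,0.2],[0,0,0],[0,0,0],[0,0,0],[0,0,0]],"twist":[[0,0,0],[0,0,0],[0,0,0],[0,0,0],[0,0,0],[0,0,0],[0,0,0],[0,0,0]],"fingers":[1,1,1,1,1,1,1,1]}'
```

```text
time_s: 17.95
ee_pos: [0.6608, 0.0709, 0.0335]
orientation: [3.141, -0.0, 1.549]
ft_force: [0.6, 1.4, 2.1]
grip_width: 0.0001
```

```bash
python3 -m pendant '{"slide":[[0,0,0.3],[0,0,0.3],[0,0,0.2],[0,0,0.2],[0,0,0],[0,0,0],[0,0,0],[0,0,0]],"twist":[[0,0,0],[0,0,0],[0,0,0],[0,0,0],[0,0,0],[0,0,0],[0,0,0],[0,0,0]],"fingers":[1,1,1,1,1,1,1,1]}'
```

```text
time_s: 18.75
ee_pos: [0.6609, 0.071, 0.0332]
orientation: [3.141, 0.0, 1.549]
ft_force: [-1.1, 1.8, 7.8]
grip_width: -0.0
```

It tipped about 2 mm and is starting to bear. Pressing a little more and holding.

```bash
python3 -m pendant '{"slide":[[0,0,0.2],[0,0,0.2],[0,0,0],[0,0,0],[0,0,0],[0,0,0],[0,0,0],[0,0,0]],"twist":[[0,0,0],[0,0,0],[0,0,0],[0,0,0],[0,0,0],[0,0,0],[0,0,0],[0,0,0]],"fingers":[1,1,1,1,1,1,1,1]}'
python3 - <<'E'
from h import *
print(manip.get_state()["ft_force"])
f=manip.grab_frame("side"); np.savez("s1.npz",**f); W=cloud(f); W0=cloud(dict(np.load("side.npz")))
m=(abs(W[...,0]-.6575)<.010)&(W[...,1]<-.03)&(W[...,1]>-.15); p=W[m]
for a in np.arange(-.15,-.03,.03):
    q=p[(p[:,1]>a)&(p[:,1]<a+.03)]; print(a.round(3),np.nanmean(q[:,2])*1000,len(q))
E
```

```text
time_s: 19.55
ee_pos: [0.661, 0.0709, 0.0332]
orientation: [3.141, 0.0, 1.549]
ft_force: [-4.1, 1.3, 9.8]
grip_width: -0.0005
[-4.1070221   1.34372173  9.83544993]
-0.15 28.45848811687183 65
-0.12 32.24983868995723 50
-0.09 31.958822005816824 51
-0.06 33.14783657150137 47
```

```bash
python3 - <<'E'
from h import *
for n in("side","scene"):
    f=manip.grab_frame(n); np.savez(n+"_L.npz",**f); W=cloud(f)
    if n=="scene": cv2.imwrite("pics/sceneL.png",cv2.resize(f["image"][175:255,190:320],None,fx=6,fy=6,interpolation=2))
    m=(abs(W[...,0]-.659)<.016)&(W[...,1]<.1)&(W[...,1]>-.16); p=W[m]
    for a in np.arange(-.16,.1,.03):
        q=p[(p[:,1]>a)&(p[:,1]<a+.03),2]*1000; print(n,a.round(3),np.nanpercentile(q,[25,50,75,90]).round(1),len(q))
E
```

```text
side -0.16 [ 7.5 20.8 35.5 39.7] 106
side -0.13 [23.2 35.2 38.7 40.2] 76
side -0.1 [22.5 34.7 37.5 38.7] 72
side -0.07 [24.  34.2 36.4 38.5] 68
side -0.04 [22.5 33.4 35.8 38. ] 68
side -0.01 [313.9 348.2 380.9 394.8] 282
side 0.02 [170.  210.7 258.1 281.7] 317
side 0.05 [ 50.6  92.9 133.  392.4] 248
side 0.08 [ 30.7 390.7 393.8 395.1] 59
scene -0.16 [11.8 25.9 38.2 40.5] 83
scene -0.13 [22.9 36.8 38.8 40.1] 112
scene -0.1 [23.9 35.9 38.4 39.6] 110
scene -0.07 [24.7 35.1 37.3 39.2] 109
scene -0.04 [24.3 33.8 36.1 37.5] 103
scene -0.01 [ 32.3  35.4 398.5 404.8] 154
scene 0.02 [ 35.4 392.8 398.1 405.2] 248
scene 0.05 [390.4 392.5 393.7 394.7] 163
scene 0.08 [ 28.  111.3 392.8 394. ] 185
```

View pics/sceneL.png

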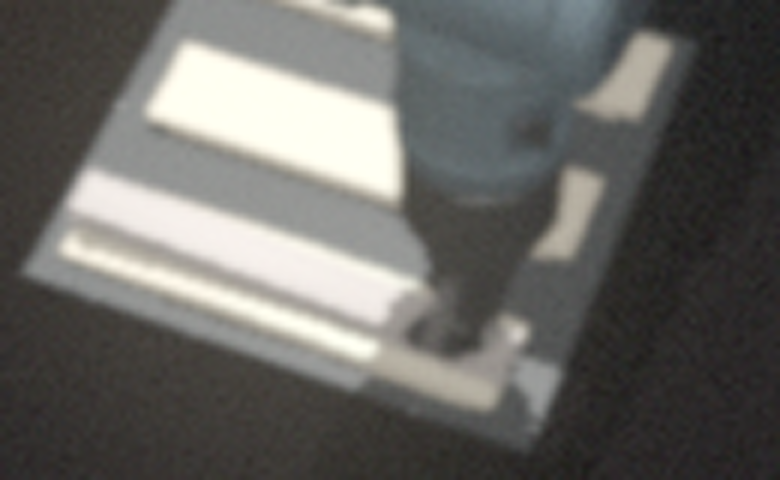

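Confirmed: in both views the bar's top now rises towards the right, from about 36 to 39.5 mm, so it has rocked over to the left. Lifting off and going to the right end.

```bash
python3 -m pendant '{"slide":[[0,0,-1],[0,0,-2],[0,0,-4],[0,0,-7],[0,0,-8],[0,0,-7],[0,0,-5],[0,0,-2]],"twist":[[0,0,0],[0,0,0],[0,0,0],[0,0,0],[0,0,0],[0,0,0],[0,0,0],[0,0,0]],"fingers":[1,1,1,1,1,1,1,1]}'
python3 -m pendant '{"slide":[[-10,0,0],[-25,0,0],[-35,0,0],[-40,0,0],[-40,0.5,0],[-30,0,0],[-15,0,0],[-5,0,0]],"twist":[[0,0,0],[0,0,0],[0,0,0],[0,0,0],[0,0,0],[0,0,0],[0,0,0],[0,0,0]],"fingers":[1,1,1,1,1,1,1,1]}'
python3 - <<'E'
from h import *
f=manip.grab_frame("scene"); W=cloud(f); print(manip.get_state()["ee_pos"])
cv2.imwrite("pics/scene5.png",cv2.resize(f["image"][175:255,190:320],None,fx=6,fy=6,interpolation=2))
m=(abs(W[...,0]-.659)<.016); p=W[m]
for a in np.arange(-.16,.1,.03):
    q=p[(p[:,1]>a)&(p[:,1]<a+.03),2]*1000; print(a.round(3),np.nanpercentile(q,[25,50,75,90]).round(1),len(q))
E
```

```text
time_s: 20.5
ee_pos: [0.6614, 0.0709, 0.0691]
orientation: [3.14, 0.0, 1.549]
ft_force: [-0.4, -1.1, 0.7]
grip_width: 0.0003
time_s: 21.3
ee_pos: [0.6565, -0.131, 0.0676]
orientation: [-3.141, -0.0, 1.547]
ft_force: [0.2, -0.5, -0.1]
grip_width: -0.0002
[ 0.65657884 -0.13037471  0.06766251]
-0.16 [ 35.3 424.2 427.9 429.1] 228
-0.13 [ 35.5 132.2 426.2 428.7] 342
-0.1 [ 37.6 263.9 427.7 443.2] 400
-0.07 [ 37.5 391.6 421.  441.4] 382
-0.04 [25.  33.7 35.5 37.5] 106
-0.01 [25.7 33.6 35.3 37.3] 102
0.02 [24.  32.4 34.5 36.5] 107
0.05 [24.5 33.6 35.5 37.2] 103
0.08 [ 3.3  5.9 31.4 36.6] 115
```

View pics/scene5.png

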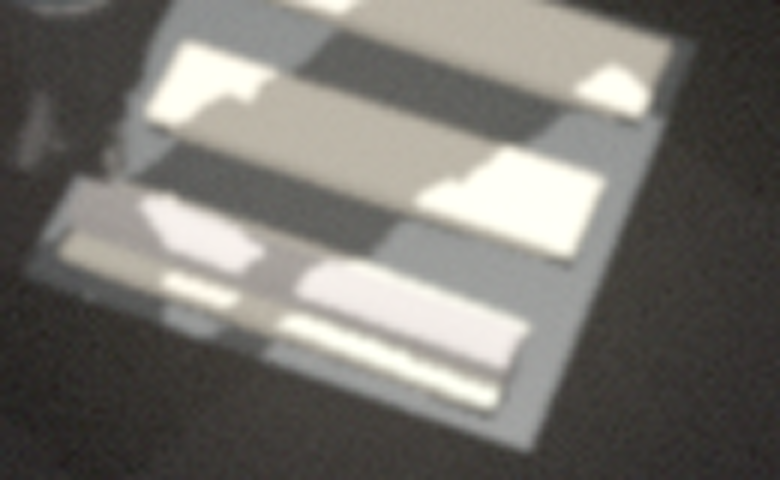

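The bar rocked back to level, still along the slat (its left end at crop (520,340)). Now pressing the right end.

```bash
python3 -m pendant '{"slide":[[0,0.5,2],[0,0.5,4],[0,0,6],[0,0,6],[0,0,5],[0,0,4],[0,0,2],[0,0,0.5]],"twist":[[0,0,0],[0,0,0],[0,0,0],[0,0,0],[0,0,0],[0,0,0],[0,0,0],[0,0,0]],"fingers":[1,1,1,1,1,1,1,1]}'
python3 -m pendant '{"slide":[[0,0,0.5],[0,0,0.5],[0,0,0.5],[0,0,0.5],[0,0,0.5],[0,0,0.5],[0,0,0.3],[0,0,0]],"twist":[[0,0,0],[0,0,0],[0,0,0],[0,0,0],[0,0,0],[0,0,0],[0,0,0],[0,0,0]],"fingers":[1,1,1,1,1,1,1,1]}'
```

```text
time_s: 22.15
ee_pos: [0.6578, -0.1291, 0.0381]
orientation: [-3.141, -0.0, 1.549]
ft_force: [-0.4, 0.5, 0.3]
grip_width: -0.0
time_s: 22.95
ee_pos: [0.658, -0.1291, 0.0353]
orientation: [3.141, 0.0, 1.549]
ft_force: [-0.3, 0.9, 1.8]
grip_width: 0.0003
```

```bash
python3 -m pendant '{"slide":[[0,0,0.3],[0,0,0.3],[0,0,0.2],[0,0,0.2],[0,0,0],[0,0,0],[0,0,0],[0,0,0]],"twist":[[0,0,0],[0,0,0],[0,0,0],[0,0,0],[0,0,0],[0,0,0],[0,0,0],[0,0,0]],"fingers":[1,1,1,1,1,1,1,1]}'
```

```text
time_s: 23.75
ee_pos: [0.658, -0.1293, 0.0343]
orientation: [3.141, 0.0, 1.549]
ft_force: [0.3, -2.0, 1.9]
grip_width: -0.0001
```

```bash
python3 -m pendant '{"slide":[[0,0,0.3],[0,0,0.3],[0,0,0.2],[0,0,0.2],[0,0,0],[0,0,0],[0,0,0],[0,0,0]],"twist":[[0,0,0],[0,0,0],[0,0,0],[0,0,0],[0,0,0],[0,0,0],[0,0,0],[0,0,0]],"fingers":[1,1,1,1,1,1,1,1]}'
```

```text
time_s: 24.55
ee_pos: [0.658, -0.1291, 0.0332]
orientation: [3.142, 0.0, 1.549]
ft_force: [1.1, -1.1, 1.4]
grip_width: 0.0001
```

```bash
python3 -m pendant '{"slide":[[0,0,0.3],[0,0,0.3],[0,0,0.2],[0,0,0.2],[0,0,0],[0,0,0],[0,0,0],[0,0,0]],"twist":[[0,0,0],[0,0,0],[0,0,0],[0,0,0],[0,0,0],[0,0,0],[0,0,0],[0,0,0]],"fingers":[1,1,1,1,1,1,1,1]}'
```

```text
time_s: 25.35
ee_pos: [0.6579, -0.1291, 0.0322]
orientation: [-3.142, -0.0, 1.549]
ft_force: [-0.6, -1.7, 1.7]
grip_width: 0.0001
```

```bash
python3 -m pendant '{"slide":[[0,0,0.3],[0,0,0.3],[0,0,0.2],[0,0,0.2],[0,0,0],[0,0,0],[0,0,0],[0,0,0]],"twist":[[0,0,0],[0,0,0],[0,0,0],[0,0,0],[0,0,0],[0,0,0],[0,0,0],[0,0,0]],"fingers":[1,1,1,1,1,1,1,1]}'
```

```text
time_s: 26.15
ee_pos: [0.658, -0.1292, 0.0313]
orientation: [3.141, 0.0, 1.549]
ft_force: [-0.8, -1.3, 3.0]
grip_width: 0.0
```

```bash
python3 -m pendant '{"slide":[[0,0,0.3],[0,0,0.3],[0,0,0.2],[0,0,0.2],[0,0,0],[0,0,0],[0,0,0],[0,0,0]],"twist":[[0,0,0],[0,0,0],[0,0,0],[0,0,0],[0,0,0],[0,0,0],[0,0,0],[0,0,0]],"fingers":[1,1,1,1,1,1,1,1]}'
```

```text
time_s: 26.95
ee_pos: [0.658, -0.1292, 0.0312]
orientation: [3.141, 0.0, 1.549]
ft_force: [-3.3, -0.9, 9.2]
grip_width: -0.0
```

```bash
python3 -m pendant '{"slide":[[0,0,0.2],[0,0,0.1],[0,0,0],[0,0,0],[0,0,0],[0,0,0],[0,0,0],[0,0,0]],"twist":[[0,0,0],[0,0,0],[0,0,0],[0,0,0],[0,0,0],[0,0,0],[0,0,0],[0,0,0]],"fingers":[1,1,1,1,1,1,1,1]}'
python3 - <<'E'
from h import *
for n in("side","scene"):
    W=cloud(manip.grab_frame(n)); p=W[abs(W[...,0]-.659)<.016]
    for a in np.arange(-.01,.1,.03):
        q=p[(p[:,1]>a)&(p[:,1]<a+.03),2]*1000; print(n,a.round(3),np.nanpercentile(q,[25,50,75,90]).round(1),len(q))
E
```

```text
time_s: 27.75
ee_pos: [0.6581, -0.1293, 0.0312]
orientation: [3.141, 0.0, 1.549]
ft_force: [-3.3, -1.8, 10.1]
grip_width: -0.0
side -0.01 [23.9 35.3 39.1 41.5] 72
side 0.02 [27.3 38.6 41.1 43.3] 73
side 0.05 [21.5 38.  42.6 47.1] 78
side 0.08 [ 4.6 18.8 40.8 43.5] 30
scene -0.01 [24.7 37.4 39.5 41.4] 109
scene 0.02 [29.  39.5 41.9 43.3] 112
scene 0.05 [26.7 40.7 42.9 44.9] 120
scene 0.08 [ 2.8  5.9 37.  44.7] 118
```

Fully rocked over to the right: the left end is up to about 43–45 mm, with 10 N on the fingers, held. Lift and retreat.

```bash
python3 -m pendant '{"slide":[[0,0,-1],[0,0,-2],[0,0,-4],[0,0,-8],[0,0,-15],[0,0,-25],[0,0,-30],[0,0,-20]],"twist":[[0,0,0],[0,0,0],[0,0,0],[0,0,0],[0,0,0],[0,0,0],[0,0,0],[0,0,0]],"fingers":[1,1,1,1,1,1,1,1]}'
python3 -m pendant '{"slide":[[0,-10,-10],[0,-30,-10],[0,-40,0],[0,-40,0],[0,-40,0],[0,-30,0],[0,-10,0],[0,0,0]],"twist":[[0,0,0],[0,0,0],[0,0,0],[0,0,0],[0,0,0],[0,0,0],[0,0,0],[0,0,0]],"fingers":[1,1,1,1,1,1,1,1]}'
python3 - <<'E'
from h import *
f=manip.grab_frame("scene"); W=cloud(f)
cv2.imwrite("pics/end.png",cv2.resize(f["image"][120:290,120:420],None,fx=2.6,fy=2.6,interpolation=2))
p=W[abs(W[...,0]-.659)<.016]
for a in np.arange(-.16,.1,.03):
    q=p[(p[:,1]>a)&(p[:,1]<a+.03),2]*1000; print(a.round(3),np.nanpercentile(q,[25,50,75,90]).round(1),len(q))
E
```

```text
time_s: 28.65
ee_pos: [0.6589, -0.1292, 0.1384]
orientation: [3.139, 0.001, 1.549]
ft_force: [0.2, -0.1, 0.1]
grip_width: 0.0002
time_s: 29.45
ee_pos: [0.4579, -0.1249, 0.1559]
orientation: [3.14, 0.001, 1.548]
ft_force: [0.2, -0.0, 0.4]
grip_width: -0.0004
-0.16 [11.7 30.  33.8 36.2] 80
-0.13 [20.2 33.3 35.5 37.7] 103
-0.1 [21.7 33.7 35.7 37.4] 106
-0.07 [23.1 33.6 36.3 37.4] 99
-0.04 [25.6 33.5 35.4 37.5] 105
-0.01 [29.6 33.9 36.  37.3] 97
0.02 [24.  34.  36.  37.5] 101
0.05 [25.  34.  36.  37.8] 102
0.08 [ 3.3  5.6 32.7 35.3] 108
```

View pics/end.png

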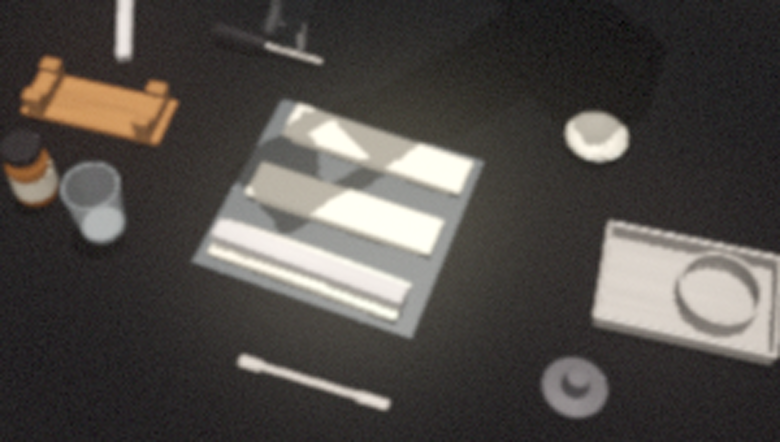

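The bar lies level along the far slat (crop (310,263)), and everything else is where it was. Handing in.

```bash
python3 -c "
from bench import manip; print(manip.job_done())"
```

```text
the job is handed in; nothing more can be done
None
```

The crowned slat is the farthest of the three from the robot, at about x = 0.657 m. The straightedge is lying on it as the marker, and the job is handed in at about 29.5 s of the 72 s.

- **Which slat:** The depth images pointed to the far slat before I moved anything, so I tested that one first. It rocked both ways. I never laid the straightedge on the other two slats; they only looked flat in the depth images.
- **Left end:** It dropped about 2 mm and then bore firmly at about 10 N, held about 1 s. The right end rose to about 39–40 mm at the top face, from about 35 mm level.
- **Right end:** It dropped about 4 mm and then bore at about 10 N, held about 1 s. The left end rose to about 43–45 mm. Between the two presses the straightedge came back level.
- **Final look:** The straightedge was level along its whole length. When I laid it down it was within about 2 mm of the slat's middle both ways; I did not measure that again after the presses, but the last picture shows it still in place. The slats and the bystanders in that picture looked unmoved, and the gripper was clear with about zero force on it.

No check disagreed. My first reading of the right end's height during the left press, about 32 mm, was unclear because slat surface was mixed in. A second reading from both cameras settled it.

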